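# Find the concealed release of the ring case by touch and spring its lid

## Task

Open the ring display case: feel lightly along the black rail on its front edge with a fingertip until you find the notch that hides the release, press down inside the notch until the catch lets go, then take the hand clear so that the glass lid swings fully open on its own spring. Only the fingertip does the work: do not push or pry at the lid, do not lean hard on anything, and leave the loose things on the counter where they are.

Things in the scene. Friction and masses are not known exactly. Their poses are not given: they have to be found in the camera images.
- case: Ring display case, dark wood, glass lid in an aluminium frame, screwed to the counter: 256 mm wide (its y), 140 deep (its x), 44 high shut. Origin: centre of its underside; x runs from front to back, z up. A black rail forms its front edge (x = -70 to -46 mm in its frame), flat top 44 mm above the counter; the shut lid lies flush behind it (x = -44 to +69 mm), the hinge is at the back
- rail_left (a point): Point on the rail's top near its left end (case frame x = -60, y = +120, z = 44 mm). Five fixed black rubber covers, 48 mm long each (centres y = -96, -48, 0, +48, +96 mm), close the rail. Four are plain; one, in any of the five places and not reported, has a notch 40 mm long at its middle, open to the top and front
- rail_right (a point): The same at the right end (y = -120 mm). The line from rail_left to rail_right runs over all five covers. In the notch, 7 mm below the rail's top, lies the black release bar, its upper face x = -70 to -56 mm in the case's frame; a fingertip centred on the line presses it down and stays clear of the lid
- case_rocker (a joint): Turn of the release bar on its pivot behind the rail, rad: 0 at rest, 0.24 at its stop, where it has gone down 4 mm at the rear edge of its face and 7 mm at the front; the catch lets the lid go at about 0.13. It gives under 2 to 6 N and springs back when let go
- case_lid: Glass lid, 256 x 114 x 6 mm, 0.25 kg. Origin on its hinge axis at the back, 41 mm up; axes as the case's when shut; it turns about its y. Tilt 0 shut, 1.2 rad fully open. Once released, a weak damped spring swings it to its stop in about 3 s and keeps it there; if the hand is in its way it leans on it with 1 to 2 N and goes on when the hand is gone
- lid_front (a point): Middle of the lid's front edge; 41 mm above the counter when shut, about 145 mm when fully open
- ring_box: Small dark blue ring box, 55 x 53 x 39 mm, standing loose; origin at the centre of its underside. Bystander
- eye_loupe: Black eye loupe, 34 mm across, 29 mm high, loose. Bystander
- steel_tweezers: Steel tweezers, 151 x 14 x 8 mm, lying loose in front of the case along its y axis. Bystander
- green_tin: Round tin with a green lid, 65 mm across, 25 mm high, loose. Bystander
- red_pliers: Flat-nose pliers with red handles, 134 x 41 x 11 mm, lying loose. Bystander
- scale: Black pocket scale with a steel pan, 118 x 72 x 17 mm, loose. Bystander

How it is judged:
By the outcome, as a careful person would: the job done as asked, in the order asked, and still so for the second after the job is handed in, with the robot touching nothing.
It also fails if it takes over 61 s, if anything falls off the work surface, if the arm or the gripper's body presses on something with over 40 N, if the wrist force passes 120 N, or if a joint passes its speed limit or range.

## Robot

A 6-joint arm with a two-finger parallel gripper is mounted at the origin on a cart in front of the work surface, level with it; the furniture and walls round the work are solid. World frame = base frame: x ahead of the robot, y to its left, z up, the work surface at z = 0. Lengths are in mm, angles in rad, forces in N, time in s.
With the tool pointing down it reaches from about 350 to 875 mm from the base axis. Payload 4.2 kg.
Tool frame: the origin (TCP) lies at the very end of the fingers, on their centre line; the grasp point (between the pads) lies arm.grip_point_offset behind it (arm.grip_point_offset is the distance from the TCP to the grasp point, in mm); z points along the fingers, y is the line along which they close (so a half turn about z gives the same grasp; the last joint's range is limited). The gripper opens to 85 mm and grips with 20 to 120 N. Pads are 22 mm wide; open, the fingers measure 114 mm over their backs; the gripper's body (76 mm by 85 mm) begins 54 mm behind the grasp point. The pads swing forward as they close: fully open they stand 13 mm farther back than shut.
Start: joints at [-1.03, 0.385, 0.008, 0, -1.194, -0.259], TCP at [173.819, -600.322, 201.812] pointing down, gripper open.
Joint ranges: [-3.14, 3.14], [-1.21, 2.06], [-1.07, 1.41], [-3.16, 2.05], [-2.99, -0.16], [-3.1, 3.1]. Speed limits (rad/s): [2.79, 2.79, 3.14, 3.14, 3.14, 3.14].

## Interface

Orientations are given as a unit quaternion [x, y, z, w].
In Python, from bench import arm, cams, ticket gives the robot as it stands.
- The arm moves only by the tool servo_tool, never from a script. Its argument "commands" is a list that holds one entry, the list of rows, each a list of 7 numbers: the closure in counts, from 0 (fully open) to 255 (shut), then the shift along the tool's x, y, z in m, then the turn, a rotation vector about the tool's x, y, z in degrees. In form: [[[grip, x, y, z, ax, ay, az], ...]]. A call has 1 to 10 rows; each row shifts and turns the commanded pose from where the row before left it, along the tool's axes as they then stand; what a row does not reach is not made up. A row lasts 1/12 s, in which the tool goes at most 41.7 mm and 7.16 degrees, less where a joint would pass 70% of its speed; a pose out of reach is approached as far as the arm can. A call with a gripper value outside its range is refused whole. The fingers move at their own pace and stop on an object; the grip force is fixed at half the most. Time passes only in rows, so rows that do not move let the fingers close. It gives the time, the measured TCP pose, the force, the opening and the grip force at its end, in the units of the state.
- arm.read_state(): the state, without advancing time (a new reading comes with each control period).
- cams.get_image(name): name is "scene" or "top" or "wrist"; returns a dict with "frame" (480x640x3 uint8, blue, green, red), "K" (3x3 intrinsics, pixels), "T" (4x4, takes a point from camera to world coordinates). Camera axes: x right, y up, looking along -z (the intrinsics and any distortion apply to the point x, -y, -z); pixel columns grow to the right and rows downward; lengths in mm; the calibration is good to about 2 mm. The wrist camera is an equidistant fisheye: a pixel r from the principal point sees the ray r / f radians off the axis. A picture is of the moment at which its call begins. There is no depth.
- ticket.job_done(): hands the job in; it is judged then, once.
The state is a dict: "clock": time; "joints": joint angles; "joint_vel": joint speeds; "joint_efforts": joint torques, N m; "position": TCP position; "ee_rot": TCP orientation; "contact_force": force on the tool from outside, world axes, zero at the start; "wrist_torque": the same for the moment, N m; "gripper_width": finger opening in mm; "grasp_force": force on a finger pad.
Only numpy, scipy, OpenCV 4.12 (cv2) and the standard library are available. Lean on these libraries where they do the work, as an engineer would, in place of code of your own. Each camera call takes 0.05 s, during which the arm holds its last target. There are 200 camera calls.

## Working session

There is one attempt and no reset: what is moved stays moved. The work goes in short steps, Python scripts to look and compute and a tool call to move; the robot and the scene stay as the last step left them, time stands still between calls to the robot, and variables do not carry over. Pictures are saved under pics/ and viewed, at most 10 in all, crops included, and the job is handed in when it is done.

Besides the shell and the picture viewer there is one more tool, called after "Emit:" in YAML: its name, and indented under it one key for each argument. servo_tool: Moves the arm, as the interface text tells. Its arguments: {"type":"object","properties":{"commands":{"type":"array","items":{"type":"array","items":{"type":"array","items":{"type":"number"}}}}},"required":["commands"]}

```bash
mkdir -p pics; python3 - <<'E'
from bench import arm,cams
import cv2,numpy as np
s=arm.read_state(); print(s)
for n in("scene","top"):
    d=cams.get_image(n); cv2.imwrite(f"pics/{n}0.png",d["frame"]); np.savez(f"pics/{n}0.npz",**d); print(n,d["K"],d["T"],[k for k in d])
E
```

```text
{'clock': 0.0, 'joints': array([-1.03039608e+00,  3.85564387e-01,  6.59725765e-03, -5.12924904e-04,
       -1.19398813e+00, -2.58583965e-01]), 'joint_vel': array([ 0.00105595,  0.00028   , -0.00083276,  0.00088168,  0.00041764,
       -0.00046322]), 'joint_efforts': array([-2.46956319e-03, -3.92290199e+01,  1.88402009e+01,  4.18615401e+00,
       -4.54726804e-03, -3.53360520e-06]), 'position': array([ 173.63644319, -599.708668  ,  200.70368056]), 'ee_rot': array([-1.40348542e-01,  9.90101543e-01,  1.08718081e-03, -2.00260258e-04]), 'contact_force': array([ 0.15660282, -0.15036107, -0.28196764]), 'wrist_torque': array([-0.02767791,  0.0153531 , -0.03747689]), 'grasp_force': 0.0, 'gripper_width': 85.72886743589319}
scene [[542.43593258   0.         317.78749861]
 [  0.         542.43593258 231.45803856]
 [  0.           0.           1.        ]] [[-8.40577536e-01  2.66869186e-01 -4.71391815e-01 -1.62039927e+02]
 [-5.41260451e-01 -4.48488035e-01  7.11263387e-01  9.86786227e+02]
 [-2.15993082e-02  8.53017772e-01  5.21434704e-01  7.34334624e+02]
 [ 0.00000000e+00  0.00000000e+00  0.00000000e+00  1.00000000e+00]] ['frame', 'K', 'T']
top [[505.56775033   0.         318.6492389 ]
 [  0.         505.56775033 236.81856735]
 [  0.           0.           1.        ]] [[-5.62941273e-03  9.97600532e-01 -6.90035312e-02  3.87333665e+02]
 [-9.99965579e-01 -5.19528589e-03  6.46921945e-03  8.26324470e+01]
 [ 6.09520370e-03  6.90375739e-02  9.97595440e-01  1.57305972e+03]
 [ 0.00000000e+00  0.00000000e+00  0.00000000e+00  1.00000000e+00]] ['frame', 'K', 'T']
```

View pics/top0.png

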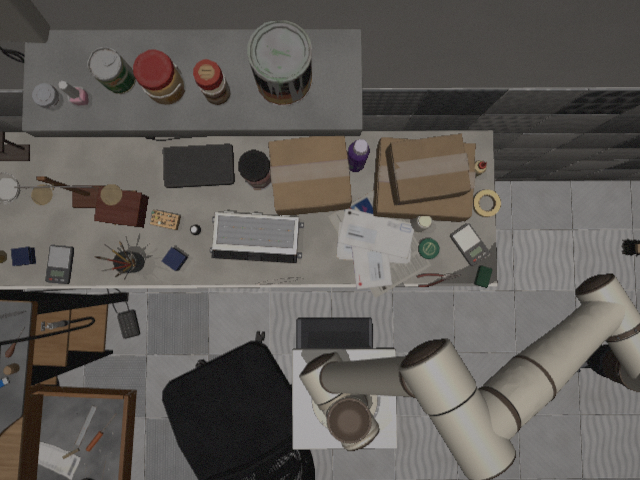

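View pics/scene0.png

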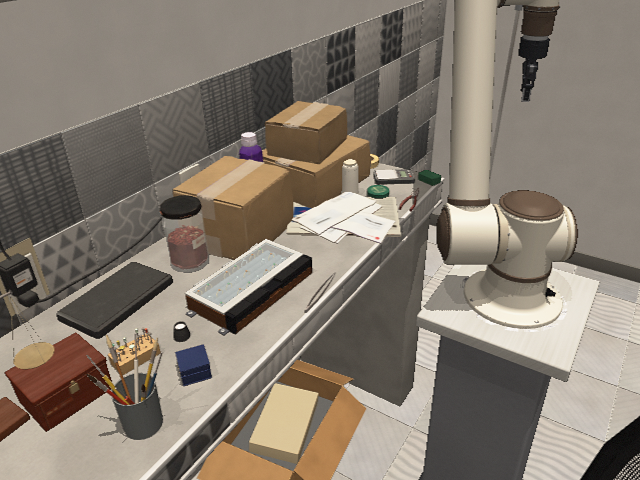

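The top view shows the case at about columns 211–300, rows 212–262, with its black rail at rows 249–262. The tweezers lie just in front (265–303, 280). The scene view has the rail running from (228,322) to (312,262).

```bash
python3 - <<'E'
import cv2,numpy as np
a=cv2.imread("pics/top0.png")[200:295,195:320]
b=cv2.imread("pics/scene0.png")[230:350,175:325]
A=cv2.resize(a,None,fx=4.7,fy=4.7,interpolation=cv2.INTER_CUBIC);B=cv2.resize(b,None,fx=5,fy=5,interpolation=cv2.INTER_CUBIC)
A=cv2.convertScaleAbs(A,alpha=1.8,beta=10);B=cv2.convertScaleAbs(B,alpha=1.8,beta=10)
cv2.imwrite("pics/a.png",A);cv2.imwrite("pics/b.png",B)
E
```

```text
(no output)
```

View pics/a.png

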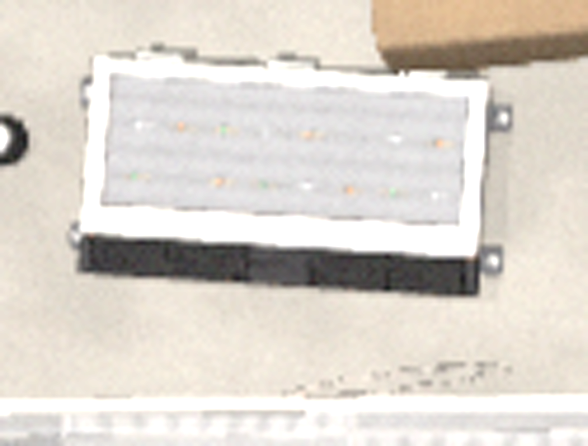

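View pics/b.png

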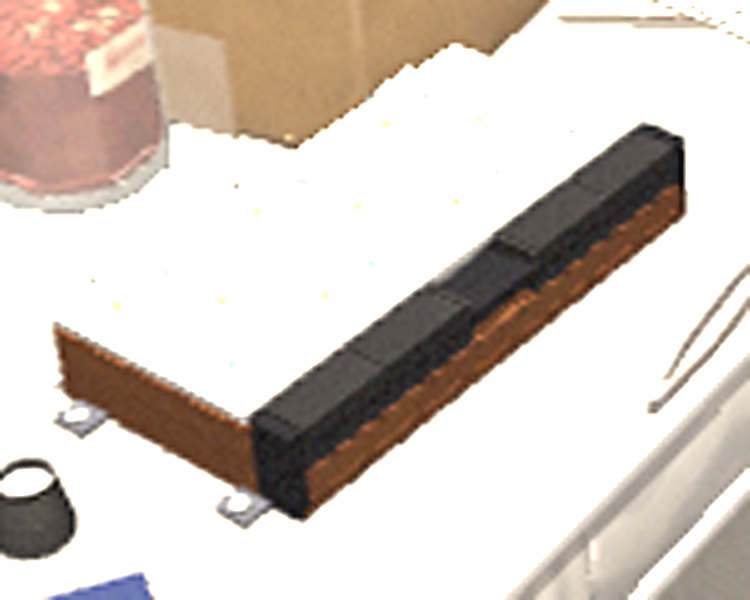

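The crops show five covers. The middle one is notched: columns 430–530 in the scene crop, 248–315 in the top crop. I'll now measure the rail from both views.

```bash
cat > h.py <<'E'
import numpy as np,cv2
def ray(d,uv):
    K,T=d["K"],d["T"]; uv=np.atleast_2d(uv).astype(float)
    c=np.c_[(uv[:,0]-K[0,2])/K[0,0],-(uv[:,1]-K[1,2])/K[1,1],-np.ones(len(uv))]
    return T[:3,3],c@T[:3,:3].T
def plane(d,uv,z):
    o,r=ray(d,uv); return o+r*((z-o[2])/r[:,2])[:,None]
E
python3 - <<'E'
from h import *
np.set_printoptions(precision=1,suppress=True)
t=np.load("pics/top0.npz");s=np.load("pics/scene0.npz")
f=lambda p,k,o:(np.array(p)+.5)/k-.5+o
# order: back-left, back-right, front-left, front-right
print("top",plane(t,f([(84,236),(478,257),(80,268),(474,292)],4.7,(195,200)),44))
print("scene",plane(s,f([(255,413),(645,125),(290,440),(683,142)],5,(175,230)),44))
print("notch scene front top edges",plane(s,f([(470,303),(538,257)],5,(175,230)),44))
print("notch top",plane(t,f([(248,262),(312,266)],4.7,(195,200)),37))
g=cv2.cvtColor(t["frame"],cv2.COLOR_BGR2GRAY)
m=np.zeros_like(g);m[245:265,208:302]=(g[245:265,208:302]<55)
n,l,st,_=cv2.connectedComponentsWithStats(m); i=1+st[1:,4].argmax()
ys,xs=np.where(l==i); P=plane(t,np.c_[xs,ys],44)[:,:2]
r=cv2.minAreaRect(P.astype(np.float32)); print(len(P),r,cv2.boxPoints(r))
# white lid frame
w=(t["frame"].min(2)>135).astype(np.uint8); w[:205]=0;w[265:]=0;w[:,:205]=0;w[:,305:]=0
print("bright",w.sum())
# tweezers
print("tweez",plane(t,f([(285,392),(510,368)],4.7,(195,200)),4))
E
```

```text
top [[455.4 393.8  44. ]
 [440.5 140.6  44. ]
 [434.8 396.2  44. ]
 [418.  143.2  44. ]]
scene [[453.1 395.2  44. ]
 [435.1 146.9  44. ]
 [430.6 400.5  44. ]
 [412.6 149.5  44. ]]
notch scene front top edges [[423.2 294.5  44. ]
 [417.7 253.9  44. ]]
notch top [[438.3 289.3  37. ]
 [435.5 248.   37. ]]
647 ((435.5589599609375, 268.4324645996094), (255.2582550048828, 22.78919792175293), 86.1127700805664) [[415.5 141.9]
 [438.3 140.3]
 [455.6 395. ]
 [432.8 396.5]]
bright 898
tweez [[353.9 269.1   4. ]
 [368.7 121.2   4. ]]
```

Both views agree to a few mm. The rail line centre is about (432,270) and the case yaw about −4°, with the notch in the middle cover. I'll turn the tool by +20° so the shut fingers line up with the case, then go round to the rail.

Emit:
servo_tool:
  commands:
    - [[255,0,0,-0.012,0,0,6.7],[255,0,0,-0.012,0,0,6.7],[255,0,0,-0.012,0,0,6.7],[255,-0.021,0.0265,0,0,0,0],[255,-0.021,0.0265,0,0,0,0],[255,-0.021,0.0265,0,0,0,0],[255,-0.021,0.0265,0,0,0,0],[255,-0.021,0.0265,0,0,0,0],[255,-0.021,0.0265,0,0,0,0],[255,-0.021,0.0265,0,0,0,0]]

```text
clock: 0.93
position: [333.9, -423.8, 237.4]
ee_rot: [0.035, 0.999, 0.0, -0.0]
contact_force: [1.3, -0.1, 0.4]
gripper_width: -0.1
grasp_force: 0.0
```

Emit:
servo_tool:
  commands:
    - [[255,-0.012,0.031,0,0,0,0],[255,-0.012,0.031,0,0,0,0],[255,-0.012,0.031,0,0,0,0],[255,-0.004,0.034,0,0,0,0],[255,-0.004,0.034,0,0,0,0],[255,-0.004,0.034,0,0,0,0],[255,0,0.034,0,0,0,0],[255,0,0.034,0,0,0,0],[255,0,0.034,0,0,0,0],[255,0,0.034,0,0,0,0]]

```text
clock: 1.77
position: [403.4, -96.9, 237.6]
ee_rot: [0.035, 0.999, 0.0, -0.0]
contact_force: [-0.0, 0.6, -0.5]
gripper_width: 0.2
grasp_force: 0.0
```

Emit:
servo_tool:
  commands:
    - [[255,-0.0005,0.034,0,0,0,0],[255,-0.0005,0.034,0,0,0,0],[255,-0.0005,0.034,0.01,0,0,0],[255,-0.0005,0.034,0.02,0,0,0],[255,-0.0005,0.034,0.02,0,0,0],[255,-0.0005,0.034,0.03,0,0,0],[255,-0.0005,0.033,0.03,0,0,0],[255,-0.0005,0.033,0.03,0,0,0],[255,0,0,0,0,0,0],[255,0,0,0,0,0,0]]

```text
clock: 2.6
position: [424.9, 163.9, 102.3]
ee_rot: [0.033, 0.999, -0.002, -0.002]
contact_force: [-0.2, -0.0, 0.0]
gripper_width: 0.2
grasp_force: 0.0
```

```bash
python3 - <<'E'
from bench import arm,cams
import cv2,numpy as np
for n in("scene","wrist"):
    d=cams.get_image(n); np.savez(f"pics/{n}1.npz",**d)
    f=d["frame"]
    if n=="scene": sc=cv2.resize(f[200:350,150:350],(533,400),interpolation=cv2.INTER_CUBIC)
    else: w=cv2.resize(f,(533,400))
cv2.imwrite("pics/c.png",np.vstack([sc,w])[:,:] if 0 else cv2.resize(np.hstack([sc,w]),(800,300)))
s=arm.read_state(); print(s["clock"],s["position"],s["contact_force"],s["joints"],s["gripper_width"])
E
```

```text
2.7 [426.04886401 163.33494414 104.46102307] [ 0.09086268 -0.30498121  0.46184366] [ 7.24031777e-01  2.03030526e-01 -5.30087885e-01  2.39718479e-04
 -8.37682866e-01 -2.36378816e+00] -0.12510859145895104
```

View pics/c.png

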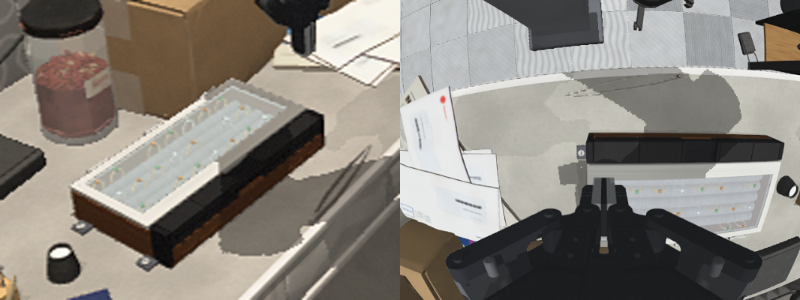

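The scene crop shows the hand over the right end of the rail. In the wrist view the rail runs from (587,150) to (783,150) in the montage, with the fingertips at (605,185). I'll use this for a third check on the rail position.

```bash
python3 - <<'E'
from h import *
np.set_printoptions(precision=1,suppress=True)
d=np.load("pics/wrist1.npz");K=d["K"];T=d["T"];print(K[0,0],K[:2,2],T[:3,3])
def wp(uv,z):
    uv=np.atleast_2d(uv).astype(float); q=(uv-K[:2,2])/[K[0,0],K[1,1]]; th=np.hypot(*q.T)
    s=np.sin(th)/th; c=np.c_[q[:,0]*s,-q[:,1]*s,-np.cos(th)]; r=c@T[:3,:3].T
    return T[:3,3]+r*((z-T[2,3])/r[:,2])[:,None]
m=lambda p:(np.array(p)-[400,0])/.625
print(wp(m([(587,162),(783,160),(587,138),(783,142)]),44))
f=d["frame"]; g=cv2.cvtColor(f,cv2.COLOR_BGR2GRAY)
for u in (330,400,450,500,550,590):
    print(u,g[205:275:2,u])
cv2.imwrite("pics/d.png",cv2.resize(f[190:330,280:640],None,fx=2.2,fy=2.2,interpolation=cv2.INTER_CUBIC))
E
```

```text
371.64829954431775 [325.8 235.7] [352.8 168.5 275.8]
[[436.7 144.4  44. ]
 [455.9 401.7  44. ]
 [410.5 146.8  44. ]
 [430.5 396.2  44. ]]
330 [196 182 183 160  42  43  43  33  22  24  27  46  53  52  50  52  52  53
  51  50  52  52  51  52  51  37  35  34  64 112 156 161 165 163 160]
400 [124 126 117 106  32  37  37  31  21  21  24  31  36  35  37  33  35  35
  33  36  35  37  36  36  36  36  36  30  86 121 161 163 162 159 155]
450 [115 117 118 109  57  37  36  49  36  21  26  31  37  36  35  37  34  34
  34  29  31  22  18  20  23  26  29  22  84 133 158 160 156 151 153]
500 [118 120 121 109  94  37  35  39  21  18  25  32  32  30  29  32  33  29
  30  27  29  28  28  26  26  30  27  49 108 148 154 150 235 228 225]
550 [191 192 195 185 184  96  42  45  34  23  28  27  52  51  49  51  50  49
  51  51  49  51  49  47  51  50  37 106 218 225 229 227 227 224 225]
590 [179 181 179 178 179 183 158  28  49  25  28  26  49  51  51  50  50  51
  49  50  51  51  49  50  52  48  75 196 227 230 229 228 227 227 226]
```

View pics/d.png

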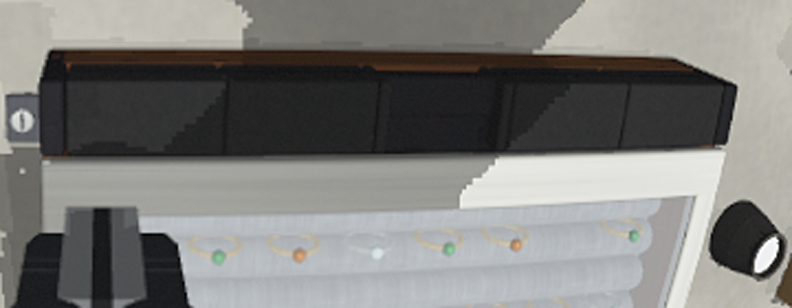

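The wrist crop shows the rail top between rows 80 (front) and 155 (back). The joints are at columns 65, 228, 380, 625 and 722, and the notch is at about 387–500, in the middle cover.

```bash
cat >> h.py <<'E'
def wp(d,uv,z):
    K,T=d["K"],d["T"]; uv=np.atleast_2d(uv).astype(float); q=(uv-K[:2,2])/[K[0,0],K[1,1]]; th=np.hypot(*q.T)
    s=np.sin(th)/th; c=np.c_[q[:,0]*s,-q[:,1]*s,-np.cos(th)]; r=c@T[:3,:3].T
    return T[:3,3]+r*((z-T[2,3])/r[:,2])[:,None]
E
python3 - <<'E'
from h import *
np.set_printoptions(precision=1,suppress=True)
d=np.load("pics/wrist1.npz")
f=lambda p:(np.array(p)+.5)/2.2-.5+[280,190]
P=wp(d,f([(228,157),(226,80),(380,155),(380,80),(625,149),(630,84),(718,147),(735,86)]),44);print(P)
print("notch edges",wp(d,f([(387,152),(387,75),(505,152),(500,80)]),44))
E
```

```text
[[442.  200.5  44. ]
 [417.7 200.4  44. ]
 [445.3 249.4  44. ]
 [420.8 248.5  44. ]
 [451.8 345.5  44. ]
 [428.  344.1  44. ]
 [455.5 393.3  44. ]
 [431.9 397.8  44. ]]
notch edges [[444.5 251.7  44. ]
 [419.3 250.8  44. ]
 [448.2 294.5  44. ]
 [423.4 290.4  44. ]]
```

Rail line centre is about (432.8, 272). Next I'll lower the tip over the right-end cover.

Emit:
servo_tool:
  commands:
    - [[255,0,0.005,0.01,0,0,0],[255,0,0.005,0.015,0,0,0],[255,0,0,0.015,0,0,0],[255,0,0,0.01,0,0,0],[255,0,0,0,0,0,0],[255,0,0,0,0,0,0],[255,0,0,0,0,0,0]]

```text
clock: 3.28
position: [427.6, 173.4, 55.6]
ee_rot: [0.035, 0.999, 0.001, 0.001]
contact_force: [-0.5, -0.6, 0.5]
gripper_width: 0.2
grasp_force: 0.0
```

Emit:
servo_tool:
  commands:
    - [[255,0,0,0.001,0,0,0],[255,0,0,0.001,0,0,0],[255,0,0,0,0,0,0],[255,0,0,0,0,0,0]]

```text
clock: 3.62
position: [426.8, 173.6, 52.5]
ee_rot: [0.034, 0.999, 0.0, 0.0]
contact_force: [0.2, -0.2, -0.0]
gripper_width: -0.0
grasp_force: 0.0
```

Emit:
servo_tool:
  commands:
    - [[255,0,0,0.002,0,0,0],[255,0,0,0.002,0,0,0],[255,0,0,0.001,0,0,0],[255,0,0,0,0,0,0],[255,0,0,0,0,0,0]]

```text
clock: 4.03
position: [426.6, 173.4, 47.0]
ee_rot: [0.034, 0.999, -0.0, -0.0]
contact_force: [-1.3, -0.5, 0.2]
gripper_width: 0.1
grasp_force: 0.0
```

Emit:
servo_tool:
  commands:
    - [[255,0,0,0.001,0,0,0],[255,0,0,0,0,0,0],[255,0,0,0,0,0,0]]

```text
clock: 4.28
position: [426.7, 173.5, 46.1]
ee_rot: [0.035, 0.999, -0.0, -0.0]
contact_force: [-0.1, -0.4, -1.2]
gripper_width: -0.1
grasp_force: 0.0
```

Emit:
servo_tool:
  commands:
    - [[255,0,0,0.001,0,0,0],[255,0,0,0,0,0,0],[255,0,0,0,0,0,0]]

```text
clock: 4.53
position: [426.6, 173.5, 45.1]
ee_rot: [0.035, 0.999, -0.0, -0.0]
contact_force: [-0.5, -0.7, 0.7]
gripper_width: -0.1
grasp_force: 0.0
```

Emit:
servo_tool:
  commands:
    - [[255,0,0,0.0007,0,0,0],[255,0,0,0,0,0,0],[255,0,0,0,0,0,0]]

```text
clock: 4.78
position: [426.6, 173.5, 44.4]
ee_rot: [0.034, 0.999, -0.0, -0.0]
contact_force: [0.0, -0.3, -0.1]
gripper_width: -0.1
grasp_force: 0.0
```

Emit:
servo_tool:
  commands:
    - [[255,0,0,0.0005,0,0,0],[255,0,0,0,0,0,0],[255,0,0,0,0,0,0]]

```text
clock: 5.03
position: [426.7, 173.5, 44.0]
ee_rot: [0.034, 0.999, -0.0, -0.0]
contact_force: [-0.5, 0.3, -1.0]
gripper_width: -0.2
grasp_force: 0.0
```

Emit:
servo_tool:
  commands:
    - [[255,0,0,0.0005,0,0,0],[255,0,0,0,0,0,0],[255,0,0,0,0,0,0]]

```text
clock: 5.28
position: [426.7, 173.5, 43.5]
ee_rot: [0.034, 0.999, -0.0, -0.0]
contact_force: [-0.5, 0.4, 0.3]
gripper_width: -0.1
grasp_force: 0.0
```

Emit:
servo_tool:
  commands:
    - [[255,0,0,0.0003,0,0,0],[255,0,0,0,0,0,0],[255,0,0,0,0,0,0]]

```text
clock: 5.53
position: [426.7, 173.5, 43.2]
ee_rot: [0.034, 0.999, -0.0, -0.0]
contact_force: [-0.2, -0.1, 0.0]
gripper_width: 0.5
grasp_force: 0.0
```

Emit:
servo_tool:
  commands:
    - [[255,0,0,0.0004,0,0,0],[255,0,0,0,0,0,0],[255,0,0,0,0,0,0]]

```text
clock: 5.78
position: [426.7, 173.5, 42.8]
ee_rot: [0.035, 0.999, -0.0, -0.0]
contact_force: [-0.2, 0.5, 0.1]
gripper_width: 0.0
grasp_force: 0.0
```

```bash
python3 - <<'E'
from bench import arm
s=arm.read_state(); print(s["position"],s["contact_force"],s["wrist_torque"],s["joint_efforts"])
E
```

```text
[426.66271317 173.45106134  42.77582201] [-0.15207936  0.45356094  0.0791466 ] [-0.01065212 -0.02415026  0.01813816] [-3.10145615e-04 -2.88502282e+01  1.26447326e+01  2.80879028e+00
 -5.76071807e-05 -4.51322265e-06]
```

Emit:
servo_tool:
  commands:
    - [[255,0,0,0.0005,0,0,0],[255,0,0,0,0,0,0],[255,0,0,0,0,0,0]]

```text
clock: 6.03
position: [426.6, 173.5, 42.3]
ee_rot: [0.034, 0.999, -0.0, -0.0]
contact_force: [0.3, -0.2, 0.1]
gripper_width: -0.1
grasp_force: 0.0
```

Emit:
servo_tool:
  commands:
    - [[255,0,0,0.0005,0,0,0],[255,0,0,0,0,0,0],[255,0,0,0,0,0,0]]

```text
clock: 6.28
position: [426.7, 173.5, 41.8]
ee_rot: [0.034, 0.999, -0.0, -0.0]
contact_force: [-0.2, -0.2, 0.1]
gripper_width: -0.1
grasp_force: 0.0
```

```bash
python3 - <<'E'
from bench import cams
import cv2,numpy as np
d=cams.get_image("scene"); a=cv2.resize(d["frame"][220:320,240:360],None,fx=4,fy=4,interpolation=cv2.INTER_CUBIC)
b=cams.get_image("wrist")["frame"][190:290,290:370]; b=cv2.resize(b,(320,400),interpolation=cv2.INTER_CUBIC)
cv2.imwrite("pics/e.png",cv2.convertScaleAbs(np.hstack([a,b]),alpha=1.7,beta=15))
E
```

```text
(no output)
```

View pics/e.png

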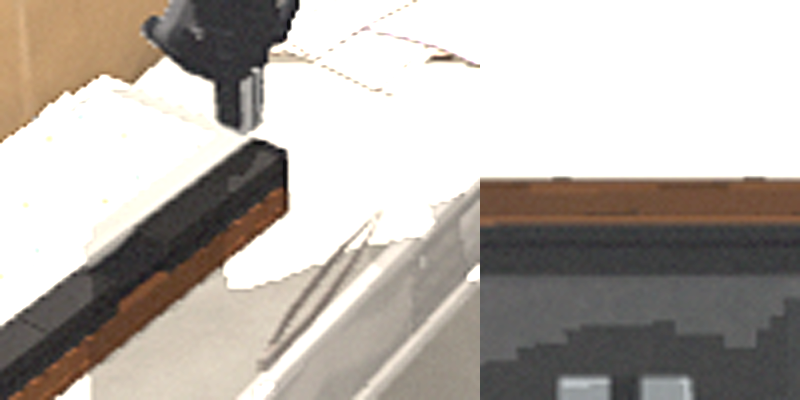

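```bash
python3 - <<'E'
from bench import cams,arm
from h import *
np.set_printoptions(precision=1,suppress=True)
s=cams.get_image("scene");w=cams.get_image("wrist");t=cams.get_image("top")
p=arm.read_state()["position"]
for d in(s,t):
    c=np.linalg.inv(d["T"])@np.r_[p,1]; print("proj",d["K"][0,0]*c[0]/-c[2]+d["K"][0,2],-d["K"][1,1]*c[1]/-c[2]+d["K"][1,2])
c=np.linalg.inv(w["T"])@np.r_[p,1]; th=np.arctan2(np.hypot(c[0],c[1]),-c[2]);k=w["K"][0,0]*th/np.hypot(c[0],c[1]);print("wrist proj",k*c[0]+w["K"][0,2],-k*c[1]+w["K"][1,2])
# rays
o1,r1=ray(s,(240/4-.4+240,132/4-.4+220)); r1=r1[0]/np.linalg.norm(r1)
for z in (42,46,50,54,60): print(z,"scene",o1+r1*((z-o1[2])/r1[2]),"wrist",wp(w,(326.,285.),z)[0])
print("rail front",wp(w,(326.,257.5),44))
np.savez("pics/w2.npz",**w)
b=w["frame"][190:330,270:450]; cv2.imwrite("pics/f.png",cv2.convertScaleAbs(cv2.resize(b,None,fx=4,fy=4,interpolation=cv2.INTER_CUBIC),alpha=1.7,beta=15))
E
```

```text
proj 300.09388397793276 262.14872033760344
proj 285.46295599903846 258.9414521756551
wrist proj 326.74114945278916 276.92318184473106
42 scene [449.3 142.4  42. ] wrist [431.  172.8  42. ]
46 scene [445.8 147.3  46. ] wrist [429.2 172.9  46. ]
50 scene [442.3 152.1  50. ] wrist [427.4 173.1  50. ]
54 scene [438.7 157.   54. ] wrist [425.6 173.2  54. ]
60 scene [433.4 164.3  60. ] wrist [422.9 173.4  60. ]
rail front [[415.5 173.9  44. ]]
```

View pics/f.png

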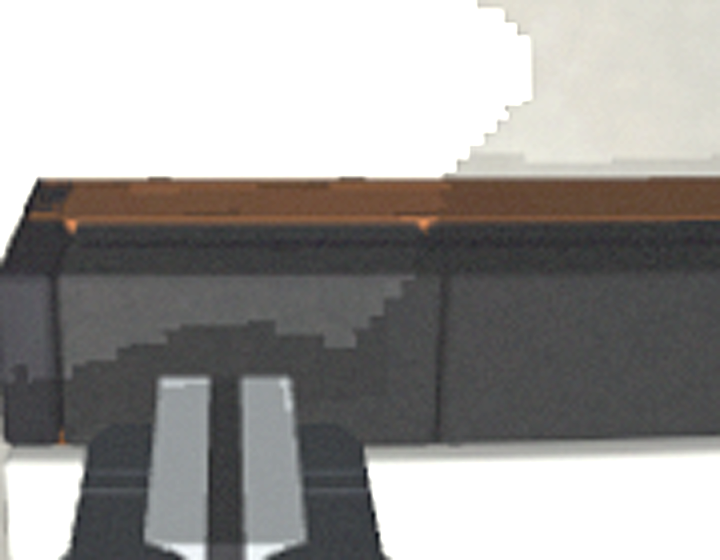

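The picture shows the tip still clearly above the rail; its ends are at wrist pixel (326,284). I'll triangulate the tip corner that both views see.

```bash
python3 - <<'E'
from bench import cams,arm
from h import *
np.set_printoptions(precision=1,suppress=True)
s=cams.get_image("scene");w=dict(np.load("pics/w2.npz"))
o1,r1=ray(s,(300.4,252.9));r1=r1[0]/np.linalg.norm(r1)
for uv in((342.6,283.8),(309,283.8)):
    a=wp(w,uv,44)[0];o2=w["T"][:3,3];r2=(a-o2)/np.linalg.norm(a-o2)
    A=np.c_[r1,-r2];k=np.linalg.lstsq(A,o2-o1,rcond=None)[0];print(uv,o1+r1*k[0],o2+r2*k[1])
print(o2,arm.grip_point_offset,arm.read_state()["gripper_width"])
E
```

```text
(342.6, 283.8) [419.  181.4  73.9] [417.  180.7  73. ]
(309, 283.8) [428.3 168.4  63.3] [421.6 165.8  60.5]
[353.7 178.3 213.9] 18.700000000000003 0.02580945770451011
```

```bash
python3 - <<'E'
from h import *
s=np.load("pics/scene0.npz")
def pr(d,p):
    c=np.linalg.inv(d["T"])@np.r_[p,1]; return d["K"][0,0]*c[0]/-c[2]+d["K"][0,2],-d["K"][1,1]*c[1]/-c[2]+d["K"][1,2]
for z in(200.7,214,230,330):print(z,pr(s,[173.6,-599.7,z]))
s1=np.load("pics/scene1.npz")
for z in(104.5,118,130):print(z,pr(s1,[426,163.3,z]))
from bench import cams
f=cams.get_image("scene")["frame"]; A=cv2.resize(s["frame"][0:130,480:600],None,fx=3,fy=3,interpolation=cv2.INTER_CUBIC)
B=cv2.resize(f[170:300,240:360],None,fx=3,fy=3,interpolation=cv2.INTER_CUBIC)
cv2.imwrite("pics/g.png",np.hstack([A,B]))
E
```

```text
200.7 (np.float64(521.639753949097), np.float64(111.56130407231849))
214 (np.float64(522.4471660080205), np.float64(107.0775195019169))
230 (np.float64(523.4280653581595), np.float64(101.63031157052367))
330 (np.float64(529.8063182562548), np.float64(66.2100925949369))
104.5 (np.float64(301.86559886954257), np.float64(236.4695900762709))
118 (np.float64(301.6374038103204), np.float64(231.22487185968723))
130 (np.float64(301.432274281894), np.float64(226.5102799742871))
```

View pics/g.png

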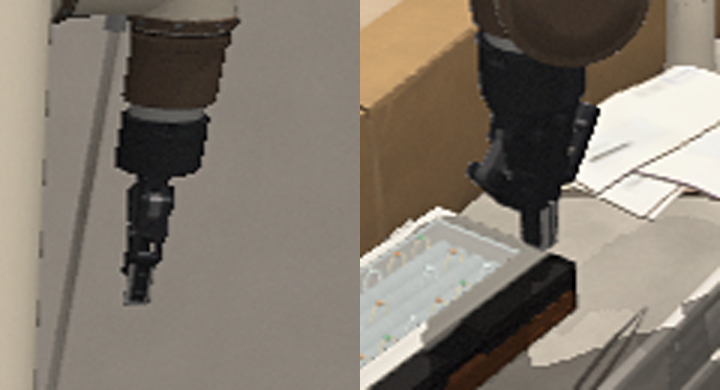

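At the start and now, the visible tip sits about 25–30 mm behind the reported TCP along the tool axis. The lateral position agrees, so I'll keep descending gently and watch the force.

Emit:
servo_tool:
  commands:
    - [[255,0,0,0.001,0,0,0],[255,0,0,0.001,0,0,0],[255,0,0,0.001,0,0,0],[255,0,0,0.001,0,0,0],[255,0,0,0,0,0,0],[255,0,0,0,0,0,0]]

```text
clock: 7.13
position: [426.6, 173.4, 37.7]
ee_rot: [0.034, 0.999, -0.0, -0.0]
contact_force: [0.1, -1.3, 0.2]
gripper_width: -0.0
grasp_force: 0.0
```

```bash
python3 - <<'E'
from bench import cams
from h import *
s=cams.get_image("scene")
f=s["frame"]; B=cv2.convertScaleAbs(cv2.resize(f[225:285,270:330],None,fx=8,fy=8,interpolation=cv2.INTER_NEAREST),alpha=1.5,beta=10)
cv2.imwrite("pics/h.png",B)
E
```

```text
(no output)
```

View pics/h.png

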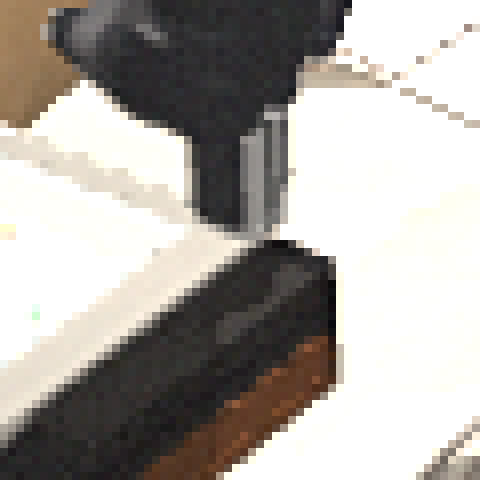

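The tip corner at (300.6,254.9) is still about 25 mm above the rail. I'll continue down, with fine steps once I'm close.

Emit:
servo_tool:
  commands:
    - [[255,0,0,0.002,0,0,0],[255,0,0,0.002,0,0,0],[255,0,0,0.002,0,0,0],[255,0,0,0.002,0,0,0],[255,0,0,0,0,0,0],[255,0,0,0,0,0,0]]

```text
clock: 7.68
position: [426.6, 173.4, 29.6]
ee_rot: [0.034, 0.999, -0.0, -0.0]
contact_force: [0.0, 0.3, 0.4]
gripper_width: -0.1
grasp_force: 0.0
```

```bash
cat >> h.py <<'E'
def tri(s,w,us,uw):
    o1,r1=ray(s,us);r1=r1[0]/np.linalg.norm(r1); a=wp(w,uw,0)[0];o2=w["T"][:3,3];r2=(a-o2)/np.linalg.norm(a-o2)
    k=np.linalg.lstsq(np.c_[r1,-r2],o2-o1,rcond=None)[0]; return o1+r1*k[0],o2+r2*k[1]
E
python3 - <<'E'
from bench import cams,arm
from h import *
np.set_printoptions(precision=1,suppress=True)
s=cams.get_image("scene");w=cams.get_image("wrist");g=cv2.cvtColor(s["frame"],cv2.COLOR_BGR2GRAY)
print(arm.read_state()["contact_force"])
print(g[250:272,294:310])
h=cv2.cvtColor(w["frame"],cv2.COLOR_BGR2GRAY);print(h[268:292:1,[314,318,336,340]].T)
E
```

```text
[0.7 0.6 0.2]
[[ 44  23  30  26  23  17  49  87  91  62  63  64 130 180 186 188]
 [ 47  21  22  26  24  21  50  85  91  63  63  63 170 191 188 184]
 [ 66  20  18  26  22  22  55  89  92  63  47  98 175 188 185 183]
 [ 72  19  27  26  23  17  32  84  92  62  48 112 179 189 185 186]
 [ 84  20  22  16  22  19  31  85  91  63  56 100 178 193 189 186]
 [130  73  30  24  19  19  36  84  92  72  64  48  46 127 182 193]
 [155 144 120  89  54  26  50  86  93  69  38  17   7   5  49 134]
 [149 154 155 147 113  98  96  98  81  42  17  20  21  26  24  18]
 [151 157 145  97  52  27  34  53  37  16  19  42  41  36  31  29]
 [155 132  79  34  22  23  22  21  17  19  24  38  38  40  39  28]
 [120  73  35  17  22  23  20  24  23  23  21  36  42  41  28  15]
 [ 50  27  19  20  23  23  23  24  22  21  39  41  36  24  20  16]
 [ 24  23  21  22  24  20  24  20  26  38  44  32  20  20  22  21]
 [ 22  20  18  24  23  24  24  24  38  43  25  21  21  23  19  13]
 [ 22  23  22  25  20  34  40  41  40  23  17  14  23  19  17  16]
 [ 21  23  20  37  39  42  39  35  26  21  17  21  19  17  20  21]
 [ 20  22  25  21  38  40  28  22  20  20  23  17  19  20  22  21]
 [ 26  28  25  21  36  27  21  24  22  19  16  14  18  20  33  40]
 [ 23  26  21  21  18  18  20  21  18  18  21  22  18  48  58  44]
 [ 28  33  24  22  17  20  21  16  16  19  17  17  34  40  39  42]
 [ 28  20  13  15  22  22  17  17  24  20  23  25  29  37  36  37]
 [ 19  18  21  17  18  16  17  21  22  35  55  40  37  41  38  37]]
[[ 43  45  48  49  50  49  53  53  51  49  34  33  36  35  32  43  72 104
   99 100 101  86  81  82]
 [ 43  47  50  48  51  49  47  49  48  33  34  34  32  33  31  41  71 102
  100  99 102  86  82  82]
 [ 44  45  46  48  50  48  50  47  31  33  33  31  31  31  34  41  71 102
   92  81  82  83  82  82]
 [ 45  43  45  47  47  47  47  46  34  34  36  34  32  33  32  43  73 101
   83  82  83  83  82  83]]
```

Emit:
servo_tool:
  commands:
    - [[255,0,0,0.002,0,0,0],[255,0,0,0.002,0,0,0],[255,0,0,0.002,0,0,0],[255,0,0,0.001,0,0,0],[255,0,0,0.001,0,0,0],[255,0,0,0,0,0,0],[255,0,0,0,0,0,0]]

```text
clock: 8.37
position: [426.7, 173.5, 21.7]
ee_rot: [0.034, 0.999, -0.0, -0.0]
contact_force: [0.0, -0.1, 1.0]
gripper_width: -0.0
grasp_force: 0.0
```

Emit:
servo_tool:
  commands:
    - [[255,0,0,0.0005,0,0,0],[255,0,0,0.0005,0,0,0],[255,0,0,0,0,0,0]]

```text
clock: 8.62
position: [426.7, 173.5, 20.8]
ee_rot: [0.035, 0.999, 0.0, 0.0]
contact_force: [-0.4, -0.9, 0.2]
gripper_width: 0.1
grasp_force: 0.0
```

Emit:
servo_tool:
  commands:
    - [[255,0,0,0.0005,0,0,0],[255,0,0,0.0005,0,0,0],[255,0,0,0,0,0,0]]

```text
clock: 8.87
position: [426.6, 173.4, 19.7]
ee_rot: [0.035, 0.999, -0.0, -0.0]
contact_force: [-0.4, 1.1, 0.7]
gripper_width: 0.2
grasp_force: 0.0
```

Emit:
servo_tool:
  commands:
    - [[255,0,0,0.0005,0,0,0],[255,0,0,0.0005,0,0,0],[255,0,0,0,0,0,0]]

```text
clock: 9.12
position: [426.6, 173.4, 18.7]
ee_rot: [0.034, 0.999, -0.0, -0.0]
contact_force: [-1.1, 0.8, -0.2]
gripper_width: 0.4
grasp_force: 0.0
```

```bash
python3 - <<'E'
from bench import cams,arm
from h import *
s=cams.get_image("scene");w=cams.get_image("wrist");g=cv2.cvtColor(s["frame"],cv2.COLOR_BGR2GRAY)
print(arm.read_state()["contact_force"])
print(g[254:268,294:310])
h=cv2.cvtColor(w["frame"],cv2.COLOR_BGR2GRAY);print(h[252:292:1,[318,336]].T);print(h[288,300:352])
E
```

```text
[ 0.10570235  1.03627933 -1.59268299]
[[ 66  15  26  24  25  23  32  85  92  64  48  79 138 184 191 185]
 [ 86  17  24  25  24  21  31  86  91  63  48  81  64 128 183 194]
 [ 86  12  25  24  24  20  48  88  92  64  49  82  45   2  39 133]
 [ 85  18  24  24  26  24  32  84  92  78  55 102  60  21  22  21]
 [111  49  22  26  23  21  31  83  91  75  65 103  70  34  25  26]
 [134  76  31  22  22  21  17  81  92  88  60  47  43  40  42  21]
 [122  75  74  81  56  24  49  86 105  93  54  23  35  44  23  16]
 [ 52  25  14  35  73  79  94  99 100  59  21  37  37  24  20  22]
 [ 23  20  18  22  19  21  34  52  33  18  34  30  24  21  20  21]
 [ 23  23  23  23  21  19  21  20  21  37  27  21  17  22  22  20]
 [ 26  21  21  21  22  21  22  25  35  22  22  15  19  18  17  16]
 [ 24  24  22  24  21  38  43  35  23  19  19  18  18  14  19  18]
 [ 23  25  22  25  23  36  28  20  21  20  21  19  18  18  23  20]
 [ 23  19  21  23  24  20  22  22  22  23  17  16  18  24  33  40]]
[[ 41  44  42  44  44  41  38  54  57  32  26  29  27  27  22  20  23  27
   27  29  28  27  27  28  29  39  45  50  48  49  50  49  71 103 101 100
  101 100  89  82]
 [ 43  43  43  44  43  42  43  56  58  36  24  27  27  27  25  23  21  29
   26  27  26  29  28  29  28  39  45  48  50  45  39  40  72 103 101 101
   85  83  83  84]]
[ 31  33  34  35  32  33  36  33  28  68  95 100 101 100 100 101 101 100
 101 101 101  97  63  25  29  30  30  33  27  44  76 104 103 102  88  83
  85  84  85  84  84  86  75  45  33  35  34  32  36  33  34  35]
```

Emit:
servo_tool:
  commands:
    - [[255,0,0,0.0005,0,0,0],[255,0,0,0.0005,0,0,0],[255,0,0,0,0,0,0],[255,0,0,0,0,0,0]]

```text
clock: 9.55
position: [426.7, 173.4, 17.8]
ee_rot: [0.035, 0.999, -0.0, -0.0]
contact_force: [-0.1, -0.3, 0.3]
gripper_width: -0.1
grasp_force: 0.0
```

Emit:
servo_tool:
  commands:
    - [[255,0,0,0.0005,0,0,0],[255,0,0,0.0005,0,0,0],[255,0,0,0,0,0,0],[255,0,0,0,0,0,0]]

```text
clock: 9.88
position: [426.6, 173.5, 16.8]
ee_rot: [0.034, 0.999, -0.0, -0.0]
contact_force: [0.2, 0.3, 0.4]
gripper_width: 0.1
grasp_force: 0.0
```

Emit:
servo_tool:
  commands:
    - [[255,0,0,0.0005,0,0,0],[255,0,0,0.0005,0,0,0],[255,0,0,0,0,0,0],[255,0,0,0,0,0,0]]

```text
clock: 10.22
position: [426.6, 173.5, 15.7]
ee_rot: [0.035, 0.999, -0.0, -0.0]
contact_force: [-0.4, -0.3, 0.0]
gripper_width: -0.2
grasp_force: 0.0
```

```bash
python3 - <<'E'
from bench import cams,arm
from h import *
np.set_printoptions(precision=1,suppress=True)
s=cams.get_image("scene");w=cams.get_image("wrist");g=cv2.cvtColor(s["frame"],cv2.COLOR_BGR2GRAY)
print(arm.read_state()["contact_force"])
print(g[256:268,294:310])
h=cv2.cvtColor(w["frame"],cv2.COLOR_BGR2GRAY);print(h[268:292:1,[318,336]].T)
print(tri(s,w,(300.9,263),(342.6,283.8)))
for z in(44,48): print(wp(w,[(326,283.8),(309,283.8),(342.6,283.8),(326,h[268:283,318].argmin()+268)],z))
E
```

```text
[-0.3  0.  -0.4]
[[ 87  18  23  25  22  21  32  85  93  63  48  85  44   3  39 134]
 [ 86  16  19  25  23  21  33  84  94  77  54 101  62   6  21  18]
 [ 85  17  25  23  24  26  36  83  91  76  54 101  70  34  27  27]
 [113  50  22  23  21  20  19  82  94  88  50  98  68  37  44  29]
 [110  56  27  22  23  19  19  83 105  96  54  68  53  41  28  10]
 [ 52  39  55  60  46  26  51  86 101  96  48  28  37  24  21  20]
 [ 17  20  21  36  72  80  92  97  98  67  30  26  20  20  21  18]
 [ 23  23  24  21  20  18  32  51  43  28  17  21  18  21  20  18]
 [ 22  24  24  19  21  21  23  23  36  21  19  18  17  16  14  14]
 [ 24  23  22  23  25  37  42  33  22  22  16  20  18  20  21  18]
 [ 22  21  26  22  24  37  31  18  22  23  21  19  17  20  18  20]
 [ 25  23  21  21  26  19  20  20  23  19  18  15  18  21  36  38]]
[[ 23  24  22  26  28  28  28  28  27  27  28  32  43  39  32  40  65  85
   84  84  84  83  82  84]
 [ 29  23  20  23  28  24  27  30  28  28  28  34  42  45  47  54  75 103
   99 101 100 100 101  91]]
(array([419. , 181.2,  46.9]), array([417.4, 180.7,  46.1]))
[[417.8 173.7  44. ]
 [417.4 166.6  44. ]
 [418.4 180.7  44. ]
 [411.5 174.2  44. ]]
[[416.1 173.9  48. ]
 [415.6 166.9  48. ]
 [416.6 180.7  48. ]
 [409.9 174.3  48. ]]
```

Triangulation now puts the tip about 2.5 mm above the rail, in the right place laterally. I'll take fine steps until it touches.

Emit:
servo_tool:
  commands:
    - [[255,0,0,0.0005,0,0,0],[255,0,0,0.0005,0,0,0],[255,0,0,0,0,0,0],[255,0,0,0,0,0,0]]

```text
clock: 10.65
position: [426.6, 173.5, 14.8]
ee_rot: [0.034, 0.999, -0.0, -0.0]
contact_force: [0.1, -0.3, 0.6]
gripper_width: -0.1
grasp_force: 0.0
```

Emit:
servo_tool:
  commands:
    - [[255,0,0,0.0005,0,0,0],[255,0,0,0,0,0,0],[255,0,0,0,0,0,0]]

```text
clock: 10.9
position: [426.7, 173.5, 14.6]
ee_rot: [0.034, 0.999, 0.0, 0.0]
contact_force: [-1.2, -0.6, 4.0]
gripper_width: -0.3
grasp_force: 2.1
```

Emit:
servo_tool:
  commands:
    - [[255,0,0,0.0005,0,0,0],[255,0,0,0,0,0,0],[255,0,0,0,0,0,0]]

```text
clock: 11.15
position: [426.7, 173.5, 14.6]
ee_rot: [0.034, 0.999, 0.0, 0.0]
contact_force: [-2.5, -1.0, 8.9]
gripper_width: 0.1
grasp_force: 4.4
```

Contact found at TCP z ≈ 14.65, so the tip is 29 mm behind the TCP. I'll ease off to about 2–3 N and slide along the rail.

Emit:
servo_tool:
  commands:
    - [[255,0,0,-0.0007,0,0,0],[255,0,0.001,0,0,0,0],[255,0,0.002,0,0,0,0],[255,0,0.003,0,0,0,0],[255,0,0.003,0,0,0,0],[255,0,0.003,0,0,0,0]]

```text
clock: 11.65
position: [427.1, 184.7, 14.6]
ee_rot: [0.034, 0.999, -0.001, -0.001]
contact_force: [-0.5, -4.5, 5.5]
gripper_width: -0.3
grasp_force: 3.0
```

Emit:
servo_tool:
  commands:
    - [[255,0,0.003,0,0,0,0],[255,0,0.003,0,0,0,0],[255,0,0.003,0,0,0,0],[255,0,0.003,0,0,0,0]]

```text
clock: 11.98
position: [427.9, 196.6, 14.6]
ee_rot: [0.034, 0.999, -0.001, -0.001]
contact_force: [-0.0, -3.2, 6.4]
gripper_width: 0.1
grasp_force: 3.0
```

Emit:
servo_tool:
  commands:
    - [[255,0,0.002,-0.0003,0,0,0],[255,0,0.003,0,0,0,0],[255,0,0.003,0,0,0,0],[255,0,0.003,0,0,0,0],[255,0,0.003,0,0,0,0]]

```text
clock: 12.4
position: [429.4, 211.9, 14.6]
ee_rot: [0.034, 0.999, 0.0, 0.0]
contact_force: [-0.2, -0.1, 0.1]
gripper_width: -0.2
grasp_force: 0.1
```

Emit:
servo_tool:
  commands:
    - [[255,0,0.003,0,0,0,0],[255,0,0.003,0,0,0,0],[255,0,0.003,0,0,0,0],[255,0,0.003,0,0,0,0]]

```text
clock: 12.73
position: [430.1, 223.8, 14.7]
ee_rot: [0.034, 0.999, 0.0, 0.0]
contact_force: [-0.2, 0.1, 0.1]
gripper_width: -0.4
grasp_force: 0.0
```

Emit:
servo_tool:
  commands:
    - [[255,0,0.003,0,0,0,0],[255,0,0.003,0,0,0,0],[255,0,0.003,0,0,0,0],[255,0,0.003,0,0,0,0]]

```text
clock: 13.07
position: [431.0, 235.6, 14.8]
ee_rot: [0.035, 0.999, 0.0, 0.0]
contact_force: [-0.2, 0.2, -0.8]
gripper_width: -0.2
grasp_force: 0.0
```

Emit:
servo_tool:
  commands:
    - [[255,0,0,0.0004,0,0,0],[255,0,0.001,0,0,0,0],[255,0,0.002,0,0,0,0]]

```text
clock: 13.32
position: [431.0, 237.7, 14.6]
ee_rot: [0.034, 0.999, -0.001, -0.0]
contact_force: [0.4, -2.8, 4.0]
gripper_width: 0.1
grasp_force: 2.0
```

Emit:
servo_tool:
  commands:
    - [[255,0,0.002,0,0,0,0],[255,0,0.002,0,0,0,0],[255,0,0.001,0,0,0,0]]

```text
clock: 13.57
position: [431.2, 242.7, 14.6]
ee_rot: [0.035, 0.999, -0.001, -0.0]
contact_force: [0.2, -4.0, 5.1]
gripper_width: -0.1
grasp_force: 2.7
```

Emit:
servo_tool:
  commands:
    - [[255,0,0.002,0,0,0,0],[255,0,0.002,0,0,0,0],[255,0,0.001,0,0,0,0]]

```text
clock: 13.82
position: [431.6, 247.6, 14.6]
ee_rot: [0.035, 0.999, -0.001, -0.0]
contact_force: [0.4, -4.2, 6.2]
gripper_width: 0.1
grasp_force: 2.7
```

Emit:
servo_tool:
  commands:
    - [[255,0,0.002,0,0,0,0],[255,0,0.002,0,0,0,0],[255,0,0.001,0,0,0,0]]

```text
clock: 14.07
position: [431.9, 252.6, 14.6]
ee_rot: [0.035, 0.999, -0.001, -0.0]
contact_force: [-0.5, -4.7, 5.2]
gripper_width: 0.2
grasp_force: 2.7
```

Emit:
servo_tool:
  commands:
    - [[255,0,0.002,0,0,0,0],[255,0,0.002,0,0,0,0]]

```text
clock: 14.23
position: [432.1, 256.5, 14.5]
ee_rot: [0.035, 0.999, -0.001, -0.0]
contact_force: [0.3, -1.6, 4.8]
gripper_width: 0.0
grasp_force: 2.3
```

Emit:
servo_tool:
  commands:
    - [[255,0,0.002,0,0,0,0],[255,0,0.002,0,0,0,0]]

```text
clock: 14.4
position: [432.9, 261.8, 14.3]
ee_rot: [0.035, 0.999, 0.001, 0.0]
contact_force: [0.0, 0.0, 0.2]
gripper_width: 0.1
grasp_force: 0.0
```

Emit:
servo_tool:
  commands:
    - [[255,0,0.002,0,0,0,0],[255,0,0.002,0,0,0,0]]

```text
clock: 14.57
position: [433.1, 266.0, 14.2]
ee_rot: [0.034, 0.999, 0.0, 0.0]
contact_force: [0.1, -0.0, -0.8]
gripper_width: 0.0
grasp_force: 0.0
```

Emit:
servo_tool:
  commands:
    - [[255,0,0.002,0,0,0,0],[255,0,0.002,0,0,0,0],[255,0,0,0,0,0,0]]

```text
clock: 14.82
position: [433.4, 269.9, 14.3]
ee_rot: [0.034, 0.999, 0.0, 0.0]
contact_force: [0.0, -0.5, 0.1]
gripper_width: -0.4
grasp_force: 0.0
```

Notch found: the force drops at y ≈ 259 and the centre is ≈ 272, which matches vision. I'll centre the tip and go down onto the bar.

Emit:
servo_tool:
  commands:
    - [[255,0.0005,0.002,0,0,0,0],[255,0,0,0.001,0,0,0],[255,0,0,0.0015,0,0,0],[255,0,0,0.0015,0,0,0],[255,0,0,0.001,0,0,0],[255,0,0,0,0,0,0]]

```text
clock: 15.32
position: [432.8, 271.0, 9.1]
ee_rot: [0.035, 0.999, -0.0, -0.0]
contact_force: [-1.2, -0.5, -0.6]
gripper_width: -0.1
grasp_force: 0.0
```

Emit:
servo_tool:
  commands:
    - [[255,0,0,0.0005,0,0,0],[255,0,0,0.0005,0,0,0],[255,0,0,0,0,0,0]]

```text
clock: 15.57
position: [432.9, 271.2, 8.3]
ee_rot: [0.035, 0.999, -0.0, -0.0]
contact_force: [-0.0, 0.1, 0.5]
gripper_width: -0.0
grasp_force: 0.0
```

Emit:
servo_tool:
  commands:
    - [[255,0,0,0.0005,0,0,0],[255,0,0,0.0005,0,0,0],[255,0,0,0,0,0,0]]

```text
clock: 15.82
position: [433.0, 271.3, 7.5]
ee_rot: [0.034, 0.999, 0.0, 0.0]
contact_force: [-0.9, -0.1, 0.7]
gripper_width: -0.2
grasp_force: 0.4
```

Emit:
servo_tool:
  commands:
    - [[255,0,0,0.0005,0,0,0],[255,0,0,0.0005,0,0,0],[255,0,0,0,0,0,0]]

```text
clock: 16.07
position: [432.9, 271.3, 6.5]
ee_rot: [0.034, 0.999, 0.0, 0.0]
contact_force: [-1.3, -0.0, 2.2]
gripper_width: -0.1
grasp_force: 1.1
```

Emit:
servo_tool:
  commands:
    - [[255,0,0,0.0005,0,0,0],[255,0,0,0.0005,0,0,0],[255,0,0,0,0,0,0]]

```text
clock: 16.32
position: [432.9, 271.3, 5.4]
ee_rot: [0.034, 0.999, 0.0, -0.0]
contact_force: [-2.5, -0.1, 3.0]
gripper_width: 0.3
grasp_force: 1.5
```

Emit:
servo_tool:
  commands:
    - [[255,0,0,0.0005,0,0,0],[255,0,0,0.0003,0,0,0],[255,0,0,0,0,0,0]]

```text
clock: 16.57
position: [432.9, 271.3, 4.6]
ee_rot: [0.034, 0.999, 0.0, -0.0]
contact_force: [-2.4, 0.2, 2.9]
gripper_width: 0.2
grasp_force: 1.8
```

Emit:
servo_tool:
  commands:
    - [[255,0,0,0.0003,0,0,0],[255,0,0,0,0,0,0],[255,0,0,0,0,0,0],[255,0,0,0,0,0,0]]

```text
clock: 16.9
position: [432.9, 271.3, 4.3]
ee_rot: [0.034, 0.999, 0.0, 0.0]
contact_force: [-2.0, 1.0, 4.5]
gripper_width: 0.1
grasp_force: 1.9
```

```bash
cat > lid.py <<'E'
from bench import cams,arm
from h import *
import sys
a=np.load("pics/scene0.npz")["frame"].astype(int); b=cams.get_image("scene")["frame"]; t0=np.load("pics/top0.npz")["frame"].astype(int);t=cams.get_image("top")["frame"]
D=(abs(b-a).max(2)>30)
for n,(r,c) in dict(backleft=((230,300),(180,265)),).items():
    ys,xs=np.where(D[r[0]:r[1],c[0]:c[1]]); print(n,len(xs),(xs.min()+c[0],xs.max()+c[0],ys.min()+r[0],ys.max()+r[0]) if len(xs) else '')
E2=(abs(t-t0).max(2)>30); print("top rows changed",E2[205:262,205:300].sum(1))
print(arm.read_state()["contact_force"])
E
python3 lid.py
```

```text
backleft 1903 (np.int64(185), np.int64(264), np.int64(230), np.int64(299))
top rows changed [ 0  0  0  0  0  0  0  2  1  2 21 18 16 18  7  4  5  4  3  5  6  5  3  2
  5  6  4  6  6  5 12 21 26 31 31 34 37 38 45 45 51 62 69 68 78 77 72 72
 65 49 36 37 39 33 25 23 42]
[-2.23321653  1.11763929  4.17677082]
```

The bar is about 3.3 mm down and the force reads like the lid leaning on the hand. I'll withdraw up and toward the robot.

Emit:
servo_tool:
  commands:
    - [[255,0.002,0,-0.003,0,0,0],[255,0.003,0,-0.005,0,0,0],[255,0.005,0,-0.006,0,0,0],[255,0.01,0,-0.006,0,0,0],[255,0.015,0,-0.006,0,0,0],[255,0.02,0,-0.006,0,0,0],[255,0.02,0,-0.006,0,0,0],[255,0.02,0,-0.006,0,0,0],[255,0,0,0,0,0,0],[255,0,0,0,0,0,0]]

```text
clock: 17.83
position: [337.3, 278.1, 49.1]
ee_rot: [0.033, 0.999, 0.001, 0.0]
contact_force: [0.3, 0.3, -0.2]
gripper_width: 0.1
grasp_force: 0.0
```

```bash
python3 lid.py
```

```text
backleft 2731 (np.int64(185), np.int64(264), np.int64(235), np.int64(299))
top rows changed [ 0  0  0  0  0  1  3  4 14 23 47 49 50 45 30 15  8  9  9  9  8 10  8  9
  9  9 11 10 10 12  7  8  9 26 31 27 37 50 42 46 56 81 86 85 85 80 63 48
 31 14  0  0  0  0  0 10 25]
[0.4961309  0.03241999 0.57577622]
```

Emit:
servo_tool:
  commands:
    - [[255,0,-0.02,-0.01,0,0,0],[255,0,-0.02,-0.01,0,0,0],[255,0,-0.02,-0.01,0,0,0],[255,0,-0.02,-0.01,0,0,0],[255,0,-0.02,-0.01,0,0,0],[255,0,-0.02,0,0,0,0],[255,0,0,0,0,0,0],[255,0,0,0,0,0,0],[255,0,0,0,0,0,0],[255,0,0,0,0,0,0]]

```text
clock: 18.77
position: [330.4, 158.8, 98.1]
ee_rot: [0.034, 0.999, -0.0, 0.0]
contact_force: [-0.4, -0.9, -0.1]
gripper_width: 0.0
grasp_force: 0.0
```

Emit:
servo_tool:
  commands:
    - [[255,0,0,0,0,0,0],[255,0,0,0,0,0,0],[255,0,0,0,0,0,0],[255,0,0,0,0,0,0],[255,0,0,0,0,0,0],[255,0,0,0,0,0,0],[255,0,0,0,0,0,0],[255,0,0,0,0,0,0],[255,0,0,0,0,0,0],[255,0,0,0,0,0,0]]

```text
clock: 19.6
position: [329.9, 158.1, 98.3]
ee_rot: [0.035, 0.999, 0.0, 0.0]
contact_force: [0.2, 0.3, -0.5]
gripper_width: 0.2
grasp_force: 0.0
```

Emit:
servo_tool:
  commands:
    - [[255,0,0,0,0,0,0],[255,0,0,0,0,0,0],[255,0,0,0,0,0,0],[255,0,0,0,0,0,0],[255,0,0,0,0,0,0],[255,0,0,0,0,0,0],[255,0,0,0,0,0,0],[255,0,0,0,0,0,0],[255,0,0,0,0,0,0],[255,0,0,0,0,0,0]]

```text
clock: 20.43
position: [329.9, 158.1, 98.3]
ee_rot: [0.034, 0.999, 0.0, 0.0]
contact_force: [-0.1, -0.5, -0.2]
gripper_width: -0.2
grasp_force: 0.0
```

Emit:
servo_tool:
  commands:
    - [[255,0,0,0,0,0,0],[255,0,0,0,0,0,0],[255,0,0,0,0,0,0],[255,0,0,0,0,0,0],[255,0,0,0,0,0,0],[255,0,0,0,0,0,0],[255,0,0,0,0,0,0],[255,0,0,0,0,0,0],[255,0,0,0,0,0,0],[255,0,0,0,0,0,0]]

```text
clock: 21.27
position: [329.9, 158.1, 98.3]
ee_rot: [0.035, 0.999, 0.0, -0.0]
contact_force: [-0.1, -0.6, -0.2]
gripper_width: -0.0
grasp_force: 0.0
```

```bash
cat > lid2.py <<'E'
from bench import cams,arm
from h import *
np.set_printoptions(precision=1,suppress=True)
s=cams.get_image("scene");t=cams.get_image("top")
c0=np.array([432.8,272]);ux=np.array([.9977,-.067]);uy=np.array([.067,.9977])
def W(x,y,z): q=c0+ux*(x+60)+uy*y; return np.r_[q,z,1]
def pr(d,p):
    c=np.linalg.inv(d["T"])@p; return np.array([d["K"][0,0]*c[0]/-c[2]+d["K"][0,2],-d["K"][1,1]*c[1]/-c[2]+d["K"][1,2]])
# bright lid-frame pixels along the column of the lid's middle, top view
for th in (0,.6,1.0,1.2):
    f=lambda y:W(69-113*np.cos(th),y,41+113*np.sin(th))
    print(th,"top",pr(t,f(120)),pr(t,f(0)),"scene",pr(s,f(120)),pr(s,f(0)))
g=cv2.cvtColor(t["frame"],cv2.COLOR_BGR2GRAY); g0=cv2.cvtColor(np.load("pics/top0.npz")["frame"],cv2.COLOR_BGR2GRAY)
c=int(pr(t,W(69-113*.36,0,146))[0]);print(c,g[196:262,c],g0[196:262,c])
u=pr(s,W(69-113*.36,60,146)).astype(int);print(u,cv2.cvtColor(s["frame"],cv2.COLOR_BGR2GRAY)[u[1]-25:u[1]+35,u[0]])
print(arm.read_state()["contact_force"],arm.read_state()["position"])
E
python3 lid2.py
```

```text
0 top [213.7 249.4] [253.3 251.8] scene [225.9 311.5] [265.8 281.7]
0.6 top [209.8 241.6] [251.1 244.2] scene [215.  282.2] [256.5 254. ]
1.0 top [208.4 229.7] [250.5 232.3] scene [201.4 263.6] [243.9 236.6]
1.2 top [208.2 222.4] [250.5 225. ] scene [193.6 255.9] [236.5 229.6]
250 [121 122 121 123 121 119 116 117 118 119 120 117 119 121 122  94  73  91
 114  90  66  69  77  81  91  88  83 141 153 140 136 135 135 133 134 131
 134 133 107  98 109 105  76  64  88 104 106 102  75  63  52 105 145 118
  77  52  45  43  40  31  33  42  42  47  73 105] [122 126 124 123 123 120 120 121 122 123 123 122 122 123 124 127 121  93
 143 163 165 133 117 123 122 119 118 119 122 121 121 121 117 119 120 119
 120 119 119 122 122 122 112 113 117 120 120 120 115 101 151 169 169 166
 169 134  75  40  44  36  33  41  43  46  77 109]
[215 242] [ 96  98 102  94  89  92  88  91  88  87  88  88  90  90  90  89  89  90
  88  88 107 104 102 202 245 234  83  81  86  85  83 135 139 138 138 136
 137 137 137 139 139 138 141 140 142 142 139 140 143 143 141 150 166 166
  80  80 160 208 150  36]
[-0.7 -0.2 -0. ] [329.9 158.1  98.3]
```

The lid's front edge is at the fully open position in both views: scene row ~241 against 242 predicted, top row ~223 against 225. I'll check it's steady and the loose things haven't moved.

Emit:
servo_tool:
  commands:
    - [[255,0,0,0,0,0,0],[255,0,0,0,0,0,0],[255,0,0,0,0,0,0],[255,0,0,0,0,0,0],[255,0,0,0,0,0,0],[255,0,0,0,0,0,0],[255,0,0,0,0,0,0],[255,0,0,0,0,0,0],[255,0,0,0,0,0,0],[255,0,0,0,0,0,0]]

```text
clock: 22.2
position: [329.9, 158.1, 98.3]
ee_rot: [0.035, 0.999, 0.0, 0.0]
contact_force: [-0.2, -0.3, 1.1]
gripper_width: 0.1
grasp_force: 0.0
```

```bash
python3 - <<'E'
from bench import cams
from h import *
s=cams.get_image("scene")["frame"]; g=cv2.cvtColor(s,cv2.COLOR_BGR2GRAY);print(g[236:246,215])
t=cams.get_image("top")["frame"].astype(int);a=np.load("pics/top0.npz")["frame"].astype(int);D=abs(t-a).max(2)>30
for n,(x0,x1,y0,y1) in dict(box=(160,190,244,272),loupe=(188,203,222,237),tin=(415,442,235,262),pliers=(412,460,270,288),scale=(448,490,220,260)).items():print(n,D[y0:y1,x0:x1].sum())
a2=np.load("pics/scene0.npz")["frame"].astype(int);D2=abs(s-a2).max(2)>30;print("tweezers scene",D2[268:312,302:338].sum(),D2[272:312,302:315].sum())
E
```

```text
[ 88 106 104 105 201 246 234  83  79  86]
box 0
loupe 0
tin 0
pliers 234
scale 15
tweezers scene 1026 403
```

```bash
python3 -c "
from bench import ticket
print(ticket.job_done())"
```

```text
the job is handed in; nothing more can be done
None
```

The lid is fully open and steady, the hand is clear, and the job was handed in after about 22 s. The fingertip found the notch in the middle cover, and the catch let go under a press of about 3–4.5 N. Force peaked near 9 N at first touch. The ring box, loupe and tin are unchanged, but I couldn't confirm the tweezers, pliers and scale from the images; I put the changed pixels there down to the arm or its shadow.

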